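# Fetch the dropper bottle from behind the barred reagent bottles

## Task

Fetch the amber dropper bottle out of the metal bottle carrier and stand it upright in the round black holder. It stands behind two white reagent bottles that are held down by a bar: first lift the bar out of its two open brackets and lay it on the worktop, grip upward, and stand both reagent bottles aside on the worktop before you reach in for the dropper bottle. Then put each reagent bottle back in the well it came from, set the bar back home in its brackets, keep all bottles upright throughout, and leave the beaker and the timer alone.

Things in the scene. Friction and masses are not known exactly. Their poses are not given: they have to be found in the camera images.
- carrier: Sheet-metal bottle carrier, fixed. Origin: centre of underside; x to its back, y left. Bottles stand on its floor, z 4 mm. Round wells, rim z 32: 86 mm wide at x -30, y 47 and -47; 54 mm wide at x 29, y 0. End cheeks at y 97.5 and -97.5, 150 high, x -41 to 75, 190 apart; each has a bracket at x -30: open slot 20 wide, bottom z 183, sides 14 high, lips flared to 40 (z 206). Front and back open.
- hold_down_bar: Steel bar 14 mm wide, 10 thick, 234 long; black grip in the middle 14 thick (x), 44 long (y), 10 to 42 mm above the bar's underside; black end stops outside the cheeks (7 mm play) reach 6 mm below it. 0.16 kg. Origin: middle of underside, y along bar, z up. Starts in the carrier's slots, just above the bottle caps; on the worktop it rests on its stops, origin 6 mm up. Either way round fits.
- large_bottle: White reagent bottle, white screw cap: 72 mm wide, 174 high, about 0.4 kg. Starts in one of the carrier's two front wells, left or right. Origin: centre of underside, z up. Cap 39 mm wide, 151 to 174 mm above the origin; grasp it there.
- small_bottle: The other white reagent bottle, a little smaller, yellowish label: 68 mm wide, 164 high, about 0.4 kg. Starts in the other front well. Origin: centre of underside, z up. Cap 39 mm wide, 142 to 164 mm above the origin; grasp it there.
- dropper: Amber dropper bottle, black cap and rubber teat: 42 mm wide, 110 high with the teat, about 0.11 kg. Starts in the carrier's back well, close behind the two reagent bottles. Origin: centre of underside, z up. Black cap 23 mm wide, 66 to 80 mm above the origin; grasp it there (the teat above it does not obstruct the fingers).
- bottle_holder: Round black holder, an open cup: 74 mm outer diameter, 22 high, 64 mm wide inside, floor 4 mm up; fixed. Origin: centre of underside, on the worktop. It stands left or right of the carrier. The dropper bottle goes into it.
- beaker: Glass beaker 73 mm wide, 94 mm high, on the side of the carrier where the holder is not. Origin: centre of its underside. To be left alone.
- timer: White bench timer, 48 x 64 x 59 mm, standing behind the carrier. Origin: centre of its underside. To be left alone.

How it is judged:
By the outcome, as a careful person would: the job done as asked, in the order asked, and still so for the second after the job is handed in, with the robot touching nothing.
It also fails if it takes over 149 s, if anything falls off the work surface, if the arm or the gripper's body presses on something with over 40 N, if the wrist force passes 120 N, or if a joint passes its speed limit or range.

## Robot

A 6-joint arm with a two-finger parallel gripper is mounted at the origin on a cart in front of the work surface, level with it; the furniture and walls round the work are solid. World frame = base frame: x ahead of the robot, y to its left, z up, the work surface at z = 0. Lengths are in m, angles in rad, forces in N, time in s.
With the tool pointing down it reaches from about 0.425 to 0.925 m from the base axis. Payload 12.5 kg.
Tool frame: the origin (TCP) lies at the very end of the fingers, on their centre line; the grasp point (between the pads) lies 19 mm behind it (ctrl.grip_point_offset is the distance from the TCP to the grasp point, in m); z points along the fingers, y is the line along which they close (so a half turn about z gives the same grasp; the last joint's range is limited). The gripper opens to 85 mm and grips with 20 to 120 N. Pads are 22 mm wide; open, the fingers measure 114 mm over their backs; the gripper's body (76 mm by 85 mm) begins 54 mm behind the grasp point. The pads swing forward as they close: fully open they stand 13 mm farther back than shut.
Start: joints at [-0.106, 0.491, 1.559, -0, 1.092, -0.106], TCP at [0.625, 0, 0.231] pointing down, gripper open.
Joint ranges: [-3.1, 3.1], [-0.84, 2.19], [0.05, 2.79], [-1.13, 4.28], [0.06, 2.93], [-2.69, 2.69]. Speed limits (rad/s): [2.22, 2.22, 2.79, 3.14, 3.14, 3.14].

## Interface

Orientations are given as a unit quaternion [x, y, z, w].
In Python, from workcell import ctrl gives the robot as it stands.
- The arm moves only by the tool step_hand, called after ">>>" as name(argument=value, ...) on one line, values as JSON. Schema: {"type":"object","properties":{"segments":{"type":"string"},"aperture":{"type":"number"},"only":{"type":"string"},"quiet":{"type":"boolean"},"lines":{"type":"string"}},"required":["segments"],"additionalProperties":false}. segments is a string of 1 to 20 rows, parted by a bar, with the numbers parted by commas; each row has 6 numbers: dx, dy, dz in normalised numbers (1 is 0.5 m), then a rotation vector rx, ry, rz in a scale on which 1.0 is 4 rad; each row shifts and turns the commanded pose from where the row before left it, along the tool's axes as they then stand; what a row does not reach is not made up. A row lasts 1/12 s, in which the tool goes at most 0.0417 m and 0.125 rad, less where a joint would pass 70% of its speed; a pose out of reach is approached as far as the arm can. aperture is the finger opening in m, set as the call begins (left out keeps the last). The fingers move at their own pace and stop on an object; the grip force is fixed at half the most. Time passes only in rows, so rows that do not move let the fingers close. The tool returns the time, the measured TCP pose, the force, the opening and the grip force at its end. only (a regular expression) keeps the lines of the reply that match it, lines (a string "A,B") keeps lines A to B, and quiet returns only ok. Shift and turn numbers lie between -1 and 1, and a call with a number outside is refused. Input that does not fit is refused with a message, and nothing moves.
- ctrl.state(): the state, without advancing time (a new reading comes with each control period).
- ctrl.camera(name): name is "scene" or "side" or "wrist"; returns (picture, depth): 480x640x3 uint8, red, green, blue; 480x640 float32, m along the optical axis (not along the pixel's ray), 0 where there is no reading.
- ctrl.get_calibration(name): a dict with "K" (3x3 intrinsics, pixels), "dist_coeffs" ([k1, k2, p1, p2, k3] as OpenCV has them; the pictures are not rectified), "extrinsics" (4x4, takes a point from world to camera coordinates); the wrist camera has in their place "mount" (4x4, takes a point from camera to tool coordinates, whose origin is the TCP and whose axes are the flange's). Camera axes: x right, y down, z forward; pixel columns grow to the right and rows downward; lengths in m; the calibration is good to about 2 mm. A picture is of the moment at which its call begins: read the wrist's pose just before it. get_calibration takes no time and is no camera call.
- ctrl.hand_in(): hands the job in; it is judged then, once.
Trained networks look in the newest picture that a camera, given by its name, has taken for a name from the list of things; names that differ only in an ending like _2 or _b are one class to them, and where a whole thing is asked for, a point or a joint stands for the part that bears it (a point fixed in the world has none). Each returns a list of dicts, best first, with "confidence" (0 to 1); they miss things now and then, are a little off and sometimes report something else, mostly with a low value. They report only what shows in the picture. A call takes as long as a camera call.
- ctrl.cut_out(label, camera): "pixels" (480x640 bool, what is visible of it) and "box" ([left, top, right, bottom] in pixels, round what is visible of it).
- ctrl.place_of(label, camera): "pixel" ([column, row] in pixels: a listed point, or the origin of a listed thing).
The state is a dict: "clock": time; "joint_pos": joint angles; "qd": joint speeds; "effort": joint torques, N m; "tool_pos": TCP position; "ee_rot": TCP orientation; "force": force on the tool from outside, world axes, zero at the start; "moment": the same for the moment, N m; "opening": finger opening in m; "gripper_force": force on a finger pad.
Only numpy, scipy, OpenCV 4.12 (cv2) and the standard library are available. Lean on these libraries where they do the work, as an engineer would, in place of code of your own. Each camera call takes 0.05 s, during which the arm holds its last target. There are 200 camera calls.

## Working session

There is one attempt and no reset: what is moved stays moved. The work goes in short steps, Python scripts to look and compute and a tool call to move; the robot and the scene stay as the last step left them, time stands still between calls to the robot, and variables do not carry over. Pictures are saved under pics/ and viewed, at most 14 in all, crops included, and the job is handed in when it is done.

```bash
ls; mkdir -p pics
```

Create h.py:
```python
import numpy as np, cv2
from workcell import ctrl
from scipy.spatial.transform import Rotation as R
def world(cam):
    """per-pixel world points"""
    if cam=='wrist':
        s=ctrl.state(); T=np.eye(4); T[:3,:3]=R.from_quat(s['ee_rot']).as_matrix(); T[:3,3]=s['tool_pos']
    im,d=ctrl.camera(cam); c=ctrl.get_calibration(cam)
    M=T@np.array(c['mount']) if cam=='wrist' else np.linalg.inv(np.array(c['extrinsics']))
    u,v=np.meshgrid(np.arange(640.),np.arange(480.))
    p=cv2.undistortPoints(np.stack([u.ravel(),v.ravel()],1)[:,None],np.array(c['K']),np.array(c['dist_coeffs'])).reshape(480,640,2)
    P=np.dstack([p*d[...,None],d]); W=P@M[:3,:3].T+M[:3,3]; W[d==0]=np.nan
    return im,W
def save(im,n): cv2.imwrite('pics/'+n,im[...,::-1])
```

Run:
```python
from h import *
names=['carrier','hold_down_bar','large_bottle','small_bottle','dropper','bottle_holder','beaker','timer']
for cam in ['scene','side']:
    im,W=world(cam); save(im,cam+'0.png'); np.save(cam+'0.npy',W)
    for n in names:
        r=ctrl.cut_out(n,cam)
        if not r: print(cam,n,'none');continue
        w=W[r[0]['pixels']]; w=w[~np.isnan(w[:,0])]
        q=np.percentile(w,[2,50,98],axis=0).round(3).tolist() if len(w) else None
        print(cam,n,round(r[0]['confidence'],2),r[0]['box'],q)
print(ctrl.state())
```

```text
pics
scene carrier 0.83 [245.7, 198.5, 312.5, 317.5] [[0.467, -0.1, 0.002], [0.562, -0.073, 0.075], [0.622, 0.108, 0.196]]
scene hold_down_bar 0.97 [256.4, 194.5, 271.2, 281.6] [[0.493, -0.107, 0.183], [0.511, -0.012, 0.196], [0.53, 0.122, 0.229]]
scene large_bottle 0.56 [246.8, 219.5, 281.1, 267.6] [[0.481, -0.027, 0.017], [0.523, 0.039, 0.131], [0.552, 0.079, 0.181]]
scene small_bottle 0.77 [249.4, 251.4, 279.4, 305.8] [[0.473, -0.089, 0.02], [0.489, -0.052, 0.123], [0.538, -0.023, 0.191]]
scene dropper 0.61 [278.7, 255.2, 299.0, 275.9] [[0.551, -0.015, 0.041], [0.569, -0.002, 0.064], [0.588, 0.014, 0.112]]
scene bottle_holder none
scene beaker 0.71 [254.5, 155.1, 286.9, 195.8] [[0.545, 0.293, 0.015], [0.573, 0.313, 0.066], [0.607, 0.367, 0.097]]
scene timer 0.66 [348.1, 281.4, 375.0, 306.3] [[0.706, -0.124, 0.013], [0.727, -0.099, 0.043], [0.75, -0.072, 0.064]]
side carrier 0.97 [303.3, 165.5, 405.3, 302.0] [[0.489, -0.097, 0.002], [0.573, 0.022, 0.032], [0.623, 0.107, 0.166]]
side hold_down_bar 0.71 [354.3, 184.0, 401.5, 260.6] [[0.49, -0.048, 0.138], [0.518, 0.038, 0.194], [0.53
[... 656 characters left out ...]
s': array([-1.05620755e-01,  4.90868039e-01,  1.55890137e+00,  5.30619819e-05,
        1.09167653e+00, -1.05578938e-01]), 'qd': array([ 1.70787257e-03, -2.23462985e-04, -1.92955194e-03, -5.99704583e-04,
        3.98401082e-04, -6.40596063e-05]), 'effort': array([ 8.30825211e-04, -6.18264627e+01, -2.61842984e+01, -8.51462278e-05,
        3.87844957e-04, -1.09890712e-05]), 'tool_pos': array([6.25021359e-01, 1.95710627e-05, 2.31346336e-01]), 'ee_rot': array([7.07130210e-01, 7.07083347e-01, 6.44263164e-05, 4.22498575e-05]), 'force': array([1.30484597e+00, 1.08065319e-03, 8.45922437e-01]), 'moment': array([0.0342513 , 0.02152286, 0.06890849]), 'gripper_force': 0.0, 'opening': 0.08556898456112755}
```

Run:
```python
from h import *
a=cv2.imread('pics/scene0.png');b=cv2.imread('pics/side0.png')
v=np.hstack([cv2.resize(a[140:340,220:400],(400,444),interpolation=2),cv2.resize(b[140:420,240:460],(400,444),interpolation=2)])
cv2.imwrite('pics/c0.png',v)
for cam in ['scene','side']:
    W=np.load(cam+'0.npy'); w=W.reshape(-1,3); w=w[~np.isnan(w[:,0])]
    m=(w[:,0]>.46)&(w[:,0]<.56)&(abs(w[:,1])<.14)
    g=w[m&(w[:,2]>.203)&(abs(w[:,1])<.05)]; print(cam,'grip',len(g),g.min(0).round(3),g.max(0).round(3),np.median(g,0).round(3))
    k=w[m&(w[:,2]>.188)&(w[:,2]<.203)]
    p=np.polyfit(k[:,1],k[:,0],1); print('line',p.round(4),k[:,1].min().round(3),k[:,1].max().round(3))
    for s in(1,-1):
        c=w[(s*w[:,1]>.085)&(s*w[:,1]<.115)&(w[:,2]>.05)&(w[:,2]<.148)&(w[:,0]>.45)&(w[:,0]<.66)]
        if len(c)>10: print('cheek',s,len(c),np.polyfit(c[:,0],c[:,1],1).round(4),np.percentile(c,[2,50,98],axis=0).round(3).tolist())
    for nm,x,y in[('holder',.59,-.295),('beaker',.575,.33)]:
        c=w[(np.hypot(w[:,0]-x,w[:,1]-y)<.06)&(w[:,2]>.012)]; print(nm,len(c),np.percentile(c,[1,50,99],axis=0).round(3).tolist()) if len(c) else 0
```

```text
scene grip 3898 [ 0.46  -0.05   0.203] [0.56 0.05 0.65] [ 0.503 -0.026  0.586]
line [0.1002 0.5116] -0.11 0.128
cheek 1 794 [-0.1043  0.1598] [[0.536, 0.092, 0.052], [0.583, 0.099, 0.104], [0.625, 0.106, 0.146]]
cheek -1 1218 [-0.1017 -0.0377] [[0.493, -0.1, 0.053], [0.548, -0.093, 0.101], [0.604, -0.087, 0.146]]
holder 330 [[0.554, -0.33, 0.012], [0.59, -0.296, 0.022], [0.626, -0.258, 0.028]]
beaker 774 [[0.542, 0.292, 0.015], [0.572, 0.316, 0.067], [0.609, 0.368, 0.099]]
side grip 5873 [ 0.47  -0.05   0.203] [0.56  0.05  0.636] [0.529 0.015 0.588]
line [0.1155 0.5118] -0.091 0.125
cheek 1 885 [-0.0977  0.1573] [[0.515, 0.095, 0.053], [0.572, 0.101, 0.102], [0.626, 0.107, 0.146]]
cheek -1 596 [-0.103  -0.0357] [[0.499, -0.099, 0.052], [0.563, -0.094, 0.087], [0.605, -0.087, 0.126]]
holder 255 [[0.556, -0.331, 0.013], [0.592, -0.295, 0.021], [0.627, -0.258, 0.026]]
beaker 1019 [[0.54, 0.295, 0.013], [0.56, 0.329, 0.065], [0.61, 0.363, 0.097]]
```

View pics/c0.png

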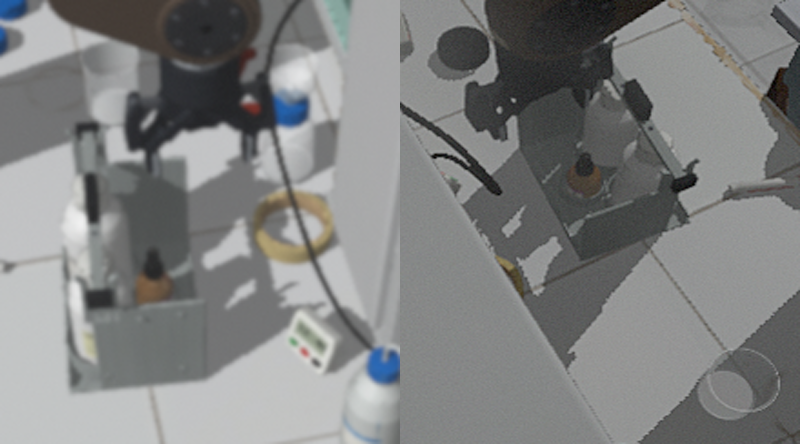

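The rows are not in the units I measure in: shifts go in shares of 0.5 m and turns go in shares of 4 rad. I convert before sending: -0.035 m is -0.07, -0.028 m is -0.056, 0.102 rad is 0.0255.

>>> step_hand(segments="0,0,-0.07,0,0,0 | 0,0,-0.07,0,0,0 | 0.004,-0.056,0,0,0,0 | 0.004,-0.056,0,0,0,0 | 0.004,-0.056,0,0,0,0 | 0.004,-0.056,0,0,0,0 | 0,0,0,0,0,0.0255 | 0,0,0,0,0,0 | 0,0,0,0,0,0")

```text
clock: 1.65
tool_pos: [0.5133, 0.008, 0.3017]
ee_rot: [0.741, 0.671, 0.0, 0.0]
force: [-0.2, -1.3, -0.1]
opening: 0.085
gripper_force: 0.0
```

Run:
```python
from h import *
print(np.round(ctrl.get_calibration('wrist')['mount'],3).tolist())
im,W=world('wrist'); np.save('w1.npy',W); save(im,'w1.png')
for n in ['hold_down_bar','large_bottle','small_bottle','dropper']:
    for r in ctrl.cut_out(n,'wrist')[:2]:
        w=W[r['pixels']]; w=w[~np.isnan(w[:,0])]
        print(n,round(r['confidence'],2),r['box'],np.percentile(w,[2,50,98],axis=0).round(3).tolist() if len(w) else 0)
```

```text
[[0.001, -0.945, -0.326, 0.084], [1.0, 0.0, 0.001, -0.001], [-0.001, -0.326, 0.945, -0.143], [0.0, 0.0, 0.0, 1.0]]
hold_down_bar 0.68 [474.9, 228.0, 532.4, 284.6] [[0.705, -0.122, 0.002], [0.725, -0.086, 0.044], [0.752, -0.063, 0.06]]
hold_down_bar 0.66 [303.4, 63.3, 345.4, 371.8] [[0.494, -0.102, 0.191], [0.514, 0.032, 0.194], [0.531, 0.123, 0.226]]
large_bottle 0.9 [280.5, 123.7, 363.0, 203.2] [[0.483, 0.028, 0.122], [0.508, 0.06, 0.139], [0.546, 0.085, 0.179]]
small_bottle 0.77 [286.6, 204.5, 356.2, 299.5] [[0.476, -0.051, 0.025], [0.498, -0.024, 0.128], [0.537, -0.005, 0.169]]
```

View pics/w1.png

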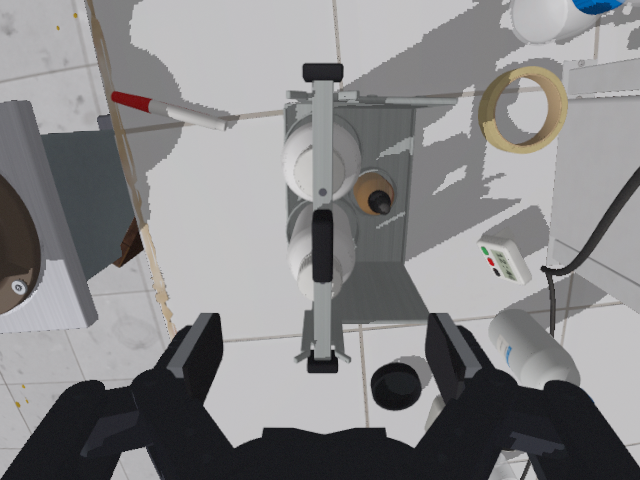

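Run:
```python
from h import *
W1=np.load('w1.npy'); w=W1.reshape(-1,3); w=w[~np.isnan(w[:,0])]
g=w[(w[:,2]>.212)&(w[:,2]<.24)&(abs(w[:,1])<.06)&(w[:,0]>.48)&(w[:,0]<.54)]
print('grip',len(g),np.percentile(g,[2,50,98],axis=0).round(4).tolist(),np.polyfit(g[:,1],g[:,0],1).round(4))
b=w[(w[:,2]>.186)&(w[:,2]<.2)&(abs(w[:,1]-.005)<.09)&(w[:,0]>.49)&(w[:,0]<.54)]
print('bar',np.polyfit(b[:,1],b[:,0],1).round(4))
a=np.vstack([w]+[np.load(f+'0.npy').reshape(-1,3) for f in('scene','side')]); a=a[~np.isnan(a[:,0])]
a=a[a[:,2]<.4]
print('y    ',' '.join('%4d'%y for y in range(450,-451,-30)))
for x in range(400,860,30):
    r=[]
    for y in range(450,-451,-30):
        m=a[(abs(a[:,0]*1000-x)<15)&(abs(a[:,1]*1000-y)<15)]
        r.append('%4d'%(np.percentile(m[:,2],97)*1000) if len(m)>3 else '   .')
    print(x,' ',' '.join(r))
```

```text
grip 1401 [[0.5045, -0.0101, 0.2151], [0.5119, 0.0128, 0.225], [0.5192, 0.0313, 0.2264]] [0.0861 0.5109]
bar [0.104  0.5105]
y      450  420  390  360  330  300  270  240  210  180  150  120   90   60   30    0  -30  -60  -90 -120 -150 -180 -210 -240 -270 -300 -330 -360 -390 -420 -450
400      9    6    7    6    6    6    6    5    4    4    4   14   16    4    4    4    5    4    5    5    5    5    4    5    5    5    5    5    6    5    6
430     29    6    6    6    6    6    6    7    4    4    4    4    4    5  392  374    4    4    5    5    5    5    5    5    5    5    5    5    6    6    6
460     20    6    8    7    6    6    7    6    4    3    4    4    5    9  392  378  118   43    8    5    5    6    6    5    5    5    5    5    5    7    6
490      7    7    9    8    7    5    5    6    4    3    3  207  138  179  395  224  194  194  205  199    6    7    6    6    5    4    5    5    5    6    6
520      6    6    9    9    8    6    5    4    3    2    3  202  196  194  394  226  194  194  203  199    7    6    5    5    5    5    5    5    5    5    6
550      
[... 1061 characters left out ...]
0    4  115  130  123    5    6   32   38   37   36   57
760      .    .   23   39   45    6   36    .  181  151  160   26    4   25   26    3    3    4   89   59    3  128  186  197    5    5    6   37   38   37   59
790      6    7   14    8    .    .    .    .  182  182  165   26  280  334  344  346  348  351  370   35   12  111  133  193  188    7    6   37   37   35    6
820    246  247  247  247  247  247  246  248  245  246  242  291  109    .    .    .    .  268  374  387  245  244  244  245  245  245  244  245  244  245  244
850    248  246  246  247  247  247  246  246  246    3    3    5    6    .    .    .    .    .  378  379  365  372  370  392  391  391  371  372  371  356  245
```

To row units: 0.035 m is 0.07, 0.025 m is 0.05.

>>> step_hand(segments="0.005,-0.003,0.07,0,0,0 | 0,0,0.07,0,0,0 | 0,0,0.05,0,0,0 | 0,0,0.02,0,0,0 | 0,0,0,0,0,0")

```text
clock: 2.32
tool_pos: [0.5113, 0.0107, 0.1944]
ee_rot: [0.742, 0.67, -0.001, -0.001]
force: [-0.7, 0.3, -0.3]
opening: 0.085
gripper_force: 0.0
```

>>> step_hand(segments="0,0,0,0,0,0 | 0,0,0,0,0,0 | 0,0,0,0,0,0 | 0,0,0,0,0,0 | 0,0,0,0,0,0 | 0,0,0,0,0,0 | 0,0,0,0,0,0 | 0,0,0,0,0,0", aperture=0)

```text
clock: 2.98
tool_pos: [0.5119, 0.0106, 0.197]
ee_rot: [0.742, 0.67, 0.0, 0.0]
force: [-2.5, 0.8, 6.6]
opening: 0.0129
gripper_force: 58.4
```

To row units: -0.02 m is -0.04, -0.015 m is -0.03.

>>> step_hand(segments="0,0,-0.02,0,0,0 | 0,0,-0.03,0,0,0 | 0,0,-0.03,0,0,0 | 0,0,-0.04,0,0,0 | 0,0,-0.04,0,0,0 | 0,0,0,0,0,0")

```text
clock: 3.48
tool_pos: [0.5128, 0.0106, 0.2803]
ee_rot: [0.742, 0.67, 0.002, 0.002]
force: [0.0, -0.3, -0.6]
opening: 0.013
gripper_force: 58.7
```

>>> step_hand(segments="-0.03,-0.002,0,0,0,0 | -0.058,-0.0046,0,0,0,0 | -0.058,-0.0046,0,0,0,0 | -0.058,-0.0046,0,0,0,0 | -0.058,-0.0046,0,0,0,0 | -0.058,-0.0046,0,0,0,0 | -0.058,-0.0046,0,0,0,0 | -0.058,-0.0046,0,0,0,0 | -0.058,-0.0046,0,0,0,0 | -0.058,-0.0046,0,0,0,0 | -0.03,-0.002,0,0,0,0 | 0,0,0,0,0,0 | 0,0,0,0,0,0")

```text
clock: 4.57
tool_pos: [0.4591, -0.2768, 0.2758]
ee_rot: [0.743, 0.67, -0.0, -0.001]
force: [0.4, 1.1, -1.4]
opening: 0.0132
gripper_force: 58.7
```

Run:
```python
from h import *
im,W=world('wrist'); save(im,'w2.png')
```

```text
(no output)
```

View pics/w2.png

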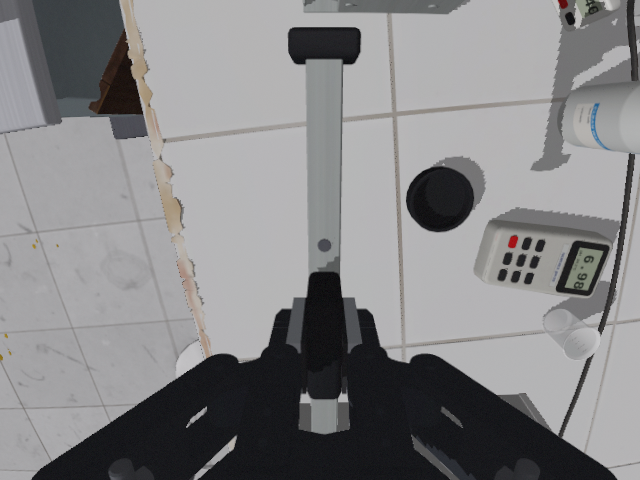

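>>> step_hand(segments="0,0,0.06,0,0,0 | 0,0,0.08,0,0,0 | 0,0,0.08,0,0,0 | 0,0,0.08,0,0,0 | 0,0,0.08,0,0,0 | 0,0,0.05,0,0,0 | 0,0,0.03,0,0,0 | 0,0,0.02,0,0,0 | 0,0,0,0,0,0 | 0,0,0,0,0,0")

```text
clock: 5.45
tool_pos: [0.46, -0.2761, 0.0367]
ee_rot: [0.742, 0.67, 0.0, 0.0]
force: [0.1, 0.0, -2.4]
opening: 0.013
gripper_force: 58.7
```

>>> step_hand(segments="0,0,0.01,0,0,0 | 0,0,0.01,0,0,0 | 0,0,0.008,0,0,0 | 0,0,0,0,0,0 | 0,0,0,0,0,0")

```text
clock: 5.87
tool_pos: [0.4595, -0.2765, 0.0223]
ee_rot: [0.742, 0.67, 0.0, -0.0]
force: [-0.1, -0.9, -1.9]
opening: 0.0132
gripper_force: 58.7
```

To row units: 0.0015 m is 0.003, 0.001 m is 0.002.

>>> step_hand(segments="0,0,0.003,0,0,0 | 0,0,0.002,0,0,0 | 0,0,0,0,0,0 | 0,0,0,0,0,0")

```text
clock: 6.2
tool_pos: [0.4597, -0.2766, 0.0201]
ee_rot: [0.742, 0.67, 0.0, 0.0]
force: [-1.0, 0.2, 1.6]
opening: 0.0128
gripper_force: 59.0
```

>>> step_hand(segments="0,0,0,0,0,0 | 0,0,0,0,0,0 | 0,0,0,0,0,0 | 0,0,0,0,0,0 | 0,0,0,0,0,0 | 0,0,0,0,0,0", aperture=0.06)

```text
clock: 6.7
tool_pos: [0.4596, -0.2765, 0.0198]
ee_rot: [0.742, 0.67, 0.0, 0.0]
force: [0.0, 0.8, 0.3]
opening: 0.0598
gripper_force: 0.0
```

To row units: -0.04 m is -0.08, 0.035 m is 0.07.

>>> step_hand(segments="0,0,-0.04,0,0,0 | 0,0,-0.08,0,0,0 | 0,0,-0.08,0,0,0 | 0,0,-0.08,0,0,0 | 0,0,-0.08,0,0,0 | 0,0,-0.08,0,0,0 | 0,0,-0.08,0,0,0 | 0,0,-0.08,0,0,0 | 0.07,0.006,-0.04,0,0,0 | 0.07,0.006,0,0,0,0 | 0.07,0.006,0,0,0,0 | 0.07,0.006,0,0,0,0 | 0.07,0.006,0,0,0,0 | 0.07,0.006,0,0,0,0 | 0.07,0.006,0,0,0,0 | 0.07,0.006,0,0,0,0 | 0,0,0,0,0,0 | 0,0,0,0,0,0")

```text
clock: 8.2
tool_pos: [0.5119, 0.001, 0.3397]
ee_rot: [0.741, 0.671, -0.0, -0.0]
force: [-0.9, -0.5, -0.3]
opening: 0.0603
gripper_force: 0.0
```

Run:
```python
from h import *
im,W=world('wrist'); save(im,'w3.png'); np.save('w3.npy',W)
for n in ['hold_down_bar','large_bottle','small_bottle','dropper','carrier','bottle_holder']:
    for r in ctrl.cut_out(n,'wrist')[:1]:
        w=W[r['pixels']]; w=w[~np.isnan(w[:,0])]
        print(n,round(r['confidence'],2),r['box'],np.percentile(w,[2,50,98],axis=0).round(4).tolist())
        zt={'large_bottle':(.172,.184),'small_bottle':(.162,.174),'dropper':(.066,.09)}.get(n)
        if zt:
            k=w[(w[:,2]>zt[0])&(w[:,2]<zt[1])]; c,rad=cv2.minEnclosingCircle(k[:,:2].astype(np.float32)); print('  cap',len(k),np.median(k[:,2]).round(4),np.round(c,4),round(rad,4),k.mean(0).round(4),np.percentile(k,[1,99],axis=0).round(4).tolist())
w=W.reshape(-1,3); w=w[~np.isnan(w[:,0])]
for nm,x0,y0 in(('L',.516,.057),('S',.507,-.036)):
    k=w[(w[:,2]>.155)&(w[:,2]<.185)&(np.hypot(w[:,0]-x0,w[:,1]-y0)<.03)];print(nm,len(k),np.percentile(k,[1,50,99],axis=0).round(4).tolist())
```

```text
hold_down_bar 0.78 [294.2, 293.7, 315.4, 426.8] [[0.4384, -0.3894, 0.0013], [0.4588, -0.2704, 0.0174], [0.4712, -0.1608, 0.0494]]
large_bottle 0.84 [288.2, 116.4, 360.6, 188.5] [[0.4842, 0.025, 0.1245], [0.515, 0.0588, 0.141], [0.5457, 0.0859, 0.1797]]
  cap 1696 0.1784 [0.5139 0.0538] 0.0197 [0.5137 0.0543 0.1783] [[0.4958, 0.0361, 0.1758], [0.5316, 0.072, 0.1802]]
small_bottle 0.61 [289.7, 190.0, 354.9, 275.1] [[0.4772, -0.0538, 0.0178], [0.5074, -0.0223, 0.1303], [0.5365, -0.0037, 0.1692]]
  cap 1254 0.1681 [ 0.5045 -0.0378] 0.0194 [ 0.5046 -0.0367  0.1679] [[0.4865, -0.0552, 0.1629], [0.5224, -0.0196, 0.1699]]
dropper 0.86 [351.8, 162.1, 391.6, 202.1] [[0.549, -0.0131, 0.0117], [0.5652, 0.0106, 0.0601], [0.5885, 0.0249, 0.113]]
  cap 200 0.084 [0.5697 0.0044] 0.0116 [0.5674 0.0084 0.0826] [[0.5586, -0.0053, 0.066], [0.5801, 0.0153, 0.0896]]
carrier 0.87 [291.4, 85.6, 445.9, 333.6] [[0.4709, -0.0953, 0.0028], [0.5636, -0.0188, 0.018], [0.619, 0.1067, 0.2011]]
bottle_holder 0.64 [368.0, 342.9, 403.7, 391.6] [[0.5559, -0.3268, 0.003], [0.5799, -0.3009, 0.0061], [0.6023, -0.2583, 0.0234]]
L 1763 [[0.4959, 0.0361, 0.1567], [0.514, 0.055, 0.1783], [0.5317, 0.0728, 0.1802]]
S 1346 [[0.4865, -0.0552, 0.1561], [0.5048, -0.0355, 0.168], [0.5227, -0.0194, 0.1699]]
```

View pics/w3.png

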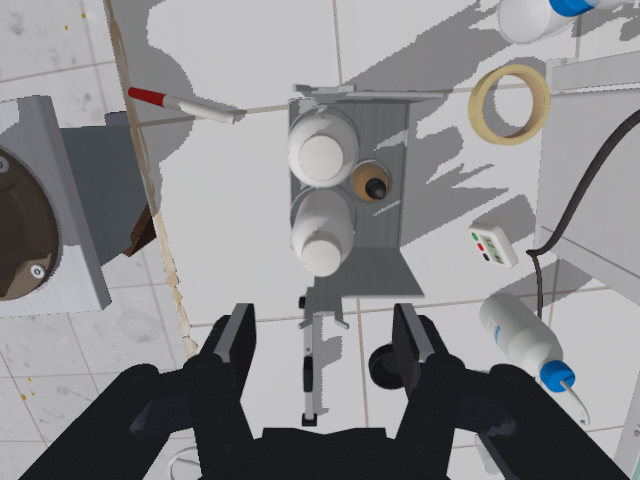

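To row units: 0.04 m is 0.08, 0.035 m is 0.07.

>>> step_hand(segments="0.053,-0.0032,0,0,0,0 | 0.053,-0.0032,0,0,0,0 | 0,0,0.07,0,0,0 | 0,0,0.08,0,0,0 | 0,0,0.08,0,0,0 | 0,0,0.08,0,0,0 | 0,0,0.05,0,0,0 | 0,0,0.024,0,0,0 | 0,0,0,0,0,0", aperture=0.08)

```text
clock: 9.3
tool_pos: [0.5131, 0.0521, 0.1452]
ee_rot: [0.743, 0.67, -0.002, -0.002]
force: [-0.7, -0.5, 0.5]
opening: 0.0798
gripper_force: 0.0
```

>>> step_hand(segments="0,0,0,0,0,0 | 0,0,0,0,0,0 | 0,0,0,0,0,0 | 0,0,0,0,0,0 | 0,0,0,0,0,0 | 0,0,0,0,0,0", aperture=0.02)

```text
clock: 9.8
tool_pos: [0.5149, 0.0526, 0.1494]
ee_rot: [0.742, 0.67, 0.001, 0.001]
force: [-0.6, -0.5, 6.5]
opening: 0.0373
gripper_force: 59.9
```

To row units: -0.035 m is -0.07, -0.03 m is -0.06.

>>> step_hand(segments="0,0,-0.02,0,0,0 | 0,0,-0.04,0,0,0 | 0,0,-0.06,0,0,0 | 0,0,-0.07,0,0,0 | 0,0,-0.07,0,0,0 | 0,0,-0.07,0,0,0 | 0,0,-0.07,0,0,0 | 0,0,-0.05,0,0,0 | 0,0,0,0,0,0 | 0,0,0,0,0,0")

```text
clock: 10.63
tool_pos: [0.5138, 0.0527, 0.3741]
ee_rot: [0.742, 0.67, 0.001, 0.001]
force: [-0.1, 0.2, -5.2]
opening: 0.0376
gripper_force: 61.4
```

>>> step_hand(segments="0.024,-0.005,0,0,0,0 | 0.04,-0.008,0,0,0,0 | 0.054,-0.011,0,0,0,0 | 0.054,-0.011,0,0,0,0 | 0.054,-0.011,0,0,0,0 | 0.04,-0.008,0,0,0,0 | 0.024,-0.005,0,0,0,0 | 0,0,0,0,0,0 | 0,0,0.04,0,0,0 | 0,0,0.06,0,0,0 | 0,0,0.07,0,0,0 | 0,0,0.07,0,0,0 | 0,0,0.07,0,0,0 | 0,0,0.06,0,0,0 | 0,0,0.04,0,0,0 | 0,0,0.02,0,0,0 | 0,0,0,0,0,0 | 0,0,0,0,0,0")

```text
clock: 12.13
tool_pos: [0.4999, 0.1996, 0.1581]
ee_rot: [0.742, 0.67, -0.0, -0.0]
force: [-0.5, 0.3, -2.5]
opening: 0.0377
gripper_force: 61.1
```

To row units: 0.005 m is 0.01, 0.004 m is 0.008.

>>> step_hand(segments="0,0,0.01,0,0,0 | 0,0,0.008,0,0,0 | 0,0,0.004,0,0,0 | 0,0,0,0,0,0 | 0,0,0,0,0,0")

```text
clock: 12.55
tool_pos: [0.4996, 0.1999, 0.1471]
ee_rot: [0.742, 0.67, 0.0, 0.0]
force: [0.8, 0.4, -4.7]
opening: 0.0372
gripper_force: 61.3
```

To row units: 0.0015 m is 0.003, 0.0005 m is 0.001.

>>> step_hand(segments="0,0,0.003,0,0,0 | 0,0,0.001,0,0,0 | 0,0,0,0,0,0 | 0,0,0,0,0,0")

```text
clock: 12.88
tool_pos: [0.4999, 0.2001, 0.1454]
ee_rot: [0.742, 0.67, 0.001, 0.0]
force: [-0.9, 1.2, 5.2]
opening: 0.0372
gripper_force: 62.1
```

To row units: -0.04 m is -0.08, -0.03 m is -0.06.

>>> step_hand(segments="0,0,0,0,0,0 | 0,0,0,0,0,0 | 0,0,0,0,0,0 | 0,0,0,0,0,0 | 0,0,0,0,0,0 | 0,0,-0.02,0,0,0 | 0,0,-0.06,0,0,0 | 0,0,-0.08,0,0,0 | 0,0,-0.08,0,0,0 | 0,0,-0.04,0,0,0", aperture=0.08)

```text
clock: 13.72
tool_pos: [0.5003, 0.2001, 0.2901]
ee_rot: [0.742, 0.67, 0.003, 0.001]
force: [0.4, -0.0, 0.5]
opening: 0.0797
gripper_force: 0.0
```

>>> step_hand(segments="-0.04,0.006,0,0,0,0 | -0.072,0.009,0,0,0,0 | -0.072,0.009,0,0,0,0 | -0.072,0.009,0,0,0,0 | -0.072,0.009,0,0,0,0 | -0.072,0.009,0,0,0,0 | -0.072,0.007,0,0,0,0 | 0,0,0,0,0,0 | 0,0,0,0,0,0")

```text
clock: 14.47
tool_pos: [0.5043, -0.0394, 0.2855]
ee_rot: [0.743, 0.669, 0.0, 0.0]
force: [-0.3, 0.3, 0.1]
opening: 0.0799
gripper_force: 0.0
```

Run:
```python
from h import *
im,W=world('wrist'); w=W.reshape(-1,3); w=w[~np.isnan(w[:,0])]
for nm,x0,y0 in(('L',.5,.2),('S',.505,-.036)):
    k=w[(w[:,2]>.16)&(w[:,2]<.18)&(np.hypot(w[:,0]-x0,w[:,1]-y0)<.03)]
    if len(k): print(nm,len(k),np.percentile(k,[1,50,99],axis=0).round(4).tolist())
```

```text
S 1969 [[0.4867, -0.0555, 0.1616], [0.5045, -0.0367, 0.1681], [0.5223, -0.0198, 0.1698]]
```

To row units: 0.04 m is 0.08, 0.03 m is 0.06.

>>> step_hand(segments="0.002,0,0.06,0,0,0 | 0.002,0,0.08,0,0,0 | 0,0,0.08,0,0,0 | 0,0,0.05,0,0,0 | 0,0,0.022,0,0,0 | 0,0,0,0,0,0 | 0,0,0,0,0,0", aperture=0.08)

```text
clock: 15.1
tool_pos: [0.5048, -0.0348, 0.139]
ee_rot: [0.742, 0.671, -0.0, -0.0]
force: [-0.6, 0.3, 0.3]
opening: 0.0801
gripper_force: 0.0
```

>>> step_hand(segments="0,0,0,0,0,0 | 0,0,0,0,0,0 | 0,0,0,0,0,0 | 0,0,0,0,0,0 | 0,0,0,0,0,0 | 0,0,0,0,0,0", aperture=0.02)

```text
clock: 15.6
tool_pos: [0.5053, -0.036, 0.14]
ee_rot: [0.742, 0.67, 0.001, 0.001]
force: [-0.7, 0.3, 7.7]
opening: 0.0372
gripper_force: 59.7
```

>>> step_hand(segments="0,0,-0.02,0,0,0 | 0,0,-0.04,0,0,0 | 0,0,-0.06,0,0,0 | 0,0,-0.07,0,0,0 | 0,0,-0.07,0,0,0 | 0,0,-0.07,0,0,0 | 0,0,-0.07,0,0,0 | 0,0,-0.05,0,0,0 | 0,0,0,0,0,0 | 0,0,0,0,0,0")

```text
clock: 16.43
tool_pos: [0.5042, -0.0358, 0.3649]
ee_rot: [0.742, 0.67, 0.001, 0.001]
force: [-0.3, 0.1, -3.9]
opening: 0.0372
gripper_force: 61.3
```

To row units: 0.035 m is 0.07, 0.03 m is 0.06.

>>> step_hand(segments="0.03,0.013,0,0,0,0 | 0.052,0.022,0,0,0,0 | 0.052,0.022,0,0,0,0 | 0.052,0.022,0,0,0,0 | 0.052,0.022,0,0,0,0 | 0.052,0.022,0,0,0,0 | 0.052,0.022,0,0,0,0 | 0.052,0.022,0,0,0,0 | 0.052,0.022,0,0,0,0 | 0.03,0.013,0,0,0,0 | 0,0,0,0,0,0 | 0,0,0.04,0,0,0 | 0,0,0.06,0,0,0 | 0,0,0.07,0,0,0 | 0,0,0.07,0,0,0 | 0,0,0.07,0,0,0 | 0,0,0.06,0,0,0 | 0,0,0.04,0,0,0 | 0,0,0.02,0,0,0 | 0,0,0,0,0,0")

```text
clock: 18.1
tool_pos: [0.6278, 0.1898, 0.1457]
ee_rot: [0.742, 0.67, -0.002, -0.001]
force: [-0.4, -0.3, -3.2]
opening: 0.0372
gripper_force: 61.1
```

>>> step_hand(segments="0,0,0.01,0,0,0 | 0,0,0.008,0,0,0 | 0,0,0.004,0,0,0 | 0,0,0,0,0,0 | 0,0,0,0,0,0")

```text
clock: 18.52
tool_pos: [0.6295, 0.1907, 0.1385]
ee_rot: [0.742, 0.67, 0.0, 0.0]
force: [0.2, -0.3, -3.2]
opening: 0.0377
gripper_force: 61.2
```

To row units: 0.0015 m is 0.003, 0.001 m is 0.002.

>>> step_hand(segments="0,0,0.003,0,0,0 | 0,0,0.002,0,0,0 | 0,0,0,0,0,0 | 0,0,0,0,0,0")

```text
clock: 18.85
tool_pos: [0.6297, 0.1907, 0.1361]
ee_rot: [0.742, 0.67, 0.001, 0.0]
force: [-0.2, 0.3, 4.6]
opening: 0.0376
gripper_force: 61.8
```

To row units: -0.04 m is -0.08, -0.032 m is -0.064.

>>> step_hand(segments="0,0,0,0,0,0 | 0,0,0,0,0,0 | 0,0,0,0,0,0 | 0,0,0,0,0,0 | 0,0,0,0,0,0 | 0,0,-0.02,0,0,0 | 0,0,-0.06,0,0,0 | 0,0,-0.08,0,0,0 | 0,0,-0.08,0,0,0 | 0,0,-0.04,0,0,0 | -0.03,-0.007,0,0,0,0 | -0.064,-0.014,0,0,0,0 | -0.064,-0.014,0,0,0,0 | -0.064,-0.014,0,0,0,0 | -0.064,-0.014,0,0,0,0 | -0.064,-0.014,0,0,0,0 | -0.032,-0.006,0,0,0,0 | 0,0,0,0,0,0 | 0,0,0,0,0,0", aperture=0.08)

```text
clock: 20.43
tool_pos: [0.5683, 0.0041, 0.2755]
ee_rot: [0.743, 0.669, 0.0, 0.0]
force: [0.5, 0.6, 0.8]
opening: 0.0801
gripper_force: 0.0
```

Run:
```python
from h import *
im,W=world('wrist'); save(im,'w4.png'); np.save('w4.npy',W); w=W.reshape(-1,3); w=w[~np.isnan(w[:,0])]
k=w[(np.hypot(w[:,0]-.569,w[:,1]-.004)<.03)&(w[:,2]>.02)]
for a,b in((.1,.12),(.086,.1),(.072,.087),(.03,.06)):
    q=k[(k[:,2]>a)&(k[:,2]<b)]; print(a,len(q),np.percentile(q,[1,50,99],axis=0).round(4).tolist(),cv2.minEnclosingCircle(q[:,:2].astype(np.float32)))
```

```text
0.1 205 [[0.5638, -0.0001, 0.1006], [0.5699, 0.0073, 0.1106], [0.5763, 0.012, 0.114]] ((0.5699509382247925, 0.002286273753270507), 0.005066176876425743)
0.086 44 [[0.5626, 0.0059, 0.0865], [0.5702, 0.0113, 0.0966], [0.5762, 0.0127, 0.0996]] ((0.5695775747299194, 0.006692688912153244), 0.00717878807336092)
0.072 250 [[0.5586, -0.0023, 0.0731], [0.5704, 0.0111, 0.0837], [0.5806, 0.0163, 0.0856]] ((0.5696352124214172, 0.005421341862529516), 0.011454539373517036)
0.03 937 [[0.5424, -0.0238, 0.0303], [0.5707, 0.0145, 0.0531], [0.5978, 0.0306, 0.0599]] ((0.5690212249755859, 0.0040585692040622234), 0.03004712425172329)
```

View pics/w4.png

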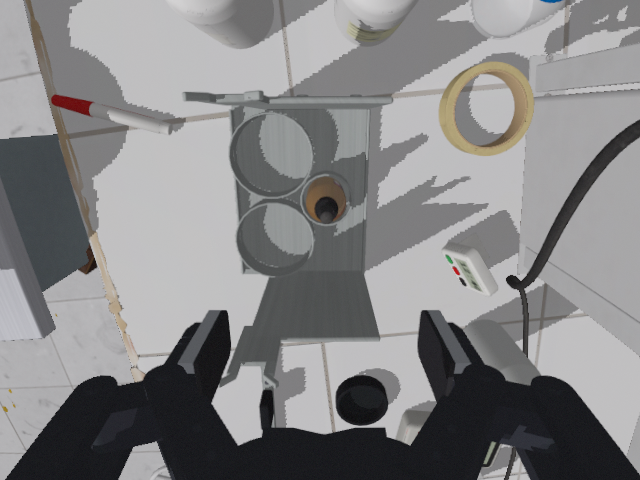

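To row units: 0.035 m is 0.07, 0.025 m is 0.05.

>>> step_hand(segments="0.002,0.0024,0.05,0,0,0 | 0,0,0.07,0,0,0 | 0,0,0.07,0,0,0 | 0,0,0.07,0,0,0 | 0,0,0.07,0,0,0 | 0,0,0.05,0,0,0 | 0,0,0.03,0,0,0 | 0,0,0.02,0,0,0 | 0,0,0,0,0,0 | 0,0,0,0,0,0", aperture=0.06)

```text
clock: 21.32
tool_pos: [0.5702, 0.0063, 0.0605]
ee_rot: [0.742, 0.67, 0.0, -0.0]
force: [-0.2, -0.1, 0.1]
opening: 0.0605
gripper_force: 0.0
```

>>> step_hand(segments="0,0,0.002,0,0,0 | 0,0,0,0,0,0 | 0,0,0,0,0,0 | 0,0,0,0,0,0 | 0,0,0,0,0,0 | 0,0,0,0,0,0 | 0,0,0,0,0,0", aperture=0.01)

```text
clock: 21.9
tool_pos: [0.5704, 0.0057, 0.0606]
ee_rot: [0.742, 0.67, 0.001, 0.001]
force: [-0.5, 0.7, 5.6]
opening: 0.0263
gripper_force: 52.1
```

>>> step_hand(segments="0,0,0,0,0,0 | 0,0,0,0,0,0 | 0,0,0,0,0,0 | 0,0,0,0,0,0", aperture=0.01)

```text
clock: 22.23
tool_pos: [0.5704, 0.0057, 0.0606]
ee_rot: [0.742, 0.67, 0.001, 0.001]
force: [-0.9, 0.6, 4.5]
opening: 0.0264
gripper_force: 52.1
```

Run:
```python
from h import *
im,W=world('wrist'); save(cv2.resize(im[200:480,180:480],(800,600))[:600],'w5.png')
```

```text
(no output)
```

View pics/w5.png

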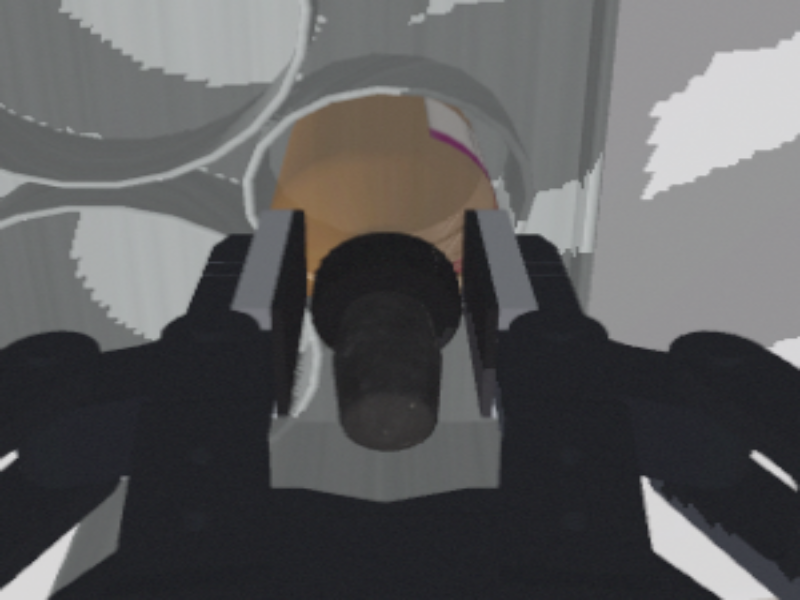

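To row units: -0.004 m is -0.008, -0.0025 m is -0.005.

>>> step_hand(segments="0,0,0,0,0,0 | 0,0,0,0,0,0 | 0,0,0,0,0,0 | 0,0,-0.008,0,0,0 | 0,0,-0.005,0,0,0 | 0,0,0,0,0,0 | 0,0,0,0,0,0", aperture=0.05)

```text
clock: 22.87
tool_pos: [0.57, 0.0057, 0.0661]
ee_rot: [0.742, 0.67, 0.0, 0.0]
force: [0.3, -0.8, 0.4]
opening: 0.0499
gripper_force: 0.0
```

>>> step_hand(segments="0,0,0,0,0,0 | 0,0,0,0,0,0 | 0,0,0,0,0,0 | 0,0,0,0,0,0 | 0,0,0,0,0,0 | 0,0,0,0,0,0 | 0,0,0,0,0,0", aperture=0.01)

```text
clock: 23.45
tool_pos: [0.5701, 0.0057, 0.0659]
ee_rot: [0.742, 0.67, 0.0, 0.0]
force: [1.0, -0.1, 4.1]
opening: 0.0211
gripper_force: 54.0
```

To row units: -0.035 m is -0.07, -0.03 m is -0.06.

>>> step_hand(segments="0,0,-0.02,0,0,0 | 0,0,-0.04,0,0,0 | 0,0,-0.06,0,0,0 | 0,0,-0.07,0,0,0 | 0,0,-0.07,0,0,0 | 0,0,-0.07,0,0,0 | 0,0,-0.05,0,0,0 | 0,0,-0.02,0,0,0 | 0,0,0,0,0,0")

```text
clock: 24.2
tool_pos: [0.5702, 0.0057, 0.2681]
ee_rot: [0.742, 0.67, 0.001, 0.001]
force: [-0.0, 0.3, -2.0]
opening: 0.0213
gripper_force: 53.9
```

>>> step_hand(segments="-0.03,0.005,0,0,0,0 | -0.059,0.0102,0,0,0,0 | -0.059,0.0102,0,0,0,0 | -0.059,0.0102,0,0,0,0 | -0.059,0.0102,0,0,0,0 | -0.059,0.0102,0,0,0,0 | -0.059,0.0102,0,0,0,0 | -0.059,0.0102,0,0,0,0 | -0.059,0.0102,0,0,0,0 | -0.059,0.0102,0,0,0,0 | -0.03,0.005,0,0,0,0 | 0,0,0,0,0,0 | 0,0,0,0,0,0")

```text
clock: 25.28
tool_pos: [0.5899, -0.2933, 0.2639]
ee_rot: [0.743, 0.67, -0.0, -0.002]
force: [-0.4, 2.0, -1.0]
opening: 0.0211
gripper_force: 53.9
```

Run:
```python
from h import *
im,W=world('wrist'); save(im,'w6.png'); w=W.reshape(-1,3); w=w[~np.isnan(w[:,0])]
q=w[(np.hypot(w[:,0]-.59,w[:,1]+.295)<.045)&(w[:,2]>.017)&(w[:,2]<.03)]; print(len(q),np.percentile(q,[1,50,99],axis=0).round(4).tolist(),cv2.minEnclosingCircle(q[:,:2].astype(np.float32)))
for z in((.06,.09),(.09,.2)):
    q=w[(w[:,0]>.5)&(w[:,0]<.7)&(w[:,1]<-.24)&(w[:,1]>-.5)&(w[:,2]>z[0])&(w[:,2]<z[1])]; print(z,len(q),np.percentile(q,[1,99],axis=0).round(3).tolist() if len(q) else 0)
```

```text
956 [[0.5545, -0.3291, 0.0175], [0.5906, -0.2942, 0.0221], [0.6253, -0.2583, 0.0242]] ((0.5898464918136597, -0.29399049282073975), 0.03680101037025452)
(0.06, 0.09) 0 0
(0.09, 0.2) 0 0
```

View pics/w6.png

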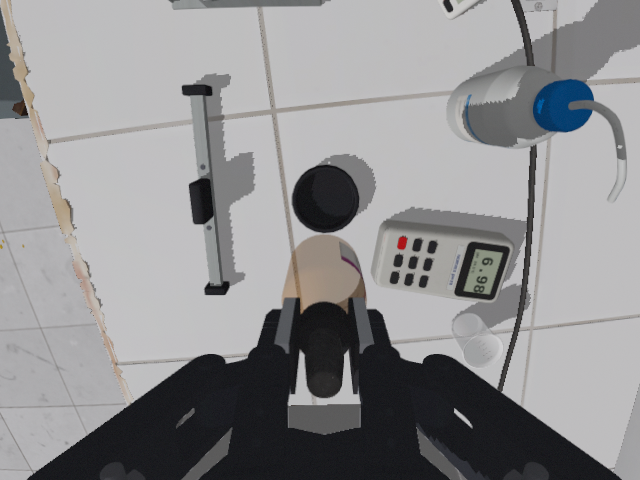

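To row units: 0.035 m is 0.07, 0.03 m is 0.06.

>>> step_hand(segments="0,0,0.05,0,0,0 | 0,0,0.07,0,0,0 | 0,0,0.07,0,0,0 | 0,0,0.07,0,0,0 | 0,0,0.06,0,0,0 | 0,0,0.04,0,0,0 | 0,0,0.024,0,0,0 | 0,0,0,0,0,0 | 0,0,0,0,0,0 | 0,0,0,0,0,0")

```text
clock: 26.17
tool_pos: [0.5912, -0.2933, 0.0754]
ee_rot: [0.742, 0.67, 0.0, 0.001]
force: [-0.2, -0.3, -0.3]
opening: 0.0216
gripper_force: 53.9
```

To row units: 0.004 m is 0.008, 0.003 m is 0.006.

>>> step_hand(segments="0,0,0.008,0,0,0 | 0,0,0.006,0,0,0 | 0,0,0.002,0,0,0 | 0,0,0,0,0,0 | 0,0,0,0,0,0")

```text
clock: 26.58
tool_pos: [0.5905, -0.2935, 0.066]
ee_rot: [0.742, 0.67, 0.0, 0.0]
force: [0.6, -0.5, 0.8]
opening: 0.0209
gripper_force: 54.0
```

To row units: -0.04 m is -0.08, -0.035 m is -0.07.

>>> step_hand(segments="0,0,0.001,0,0,0 | 0,0,0,0,0,0 | 0,0,0,0,0,0 | 0,0,0,0,0,0 | 0,0,0,0,0,0 | 0,0,-0.02,0,0,0 | 0,0,-0.05,0,0,0 | 0,0,-0.07,0,0,0 | 0,0,-0.08,0,0,0 | 0,0,-0.08,0,0,0 | 0,0,-0.08,0,0,0 | 0,0,-0.07,0,0,0", aperture=0.048)

```text
clock: 27.58
tool_pos: [0.5902, -0.2933, 0.2943]
ee_rot: [0.742, 0.67, 0.0, 0.001]
force: [-0.8, -0.5, 0.1]
opening: 0.0483
gripper_force: 0.0
```

>>> step_hand(segments="0.04,0,0,0,0,0 | 0.074,-0.002,0,0,0,0 | 0.074,-0.002,0,0,0,0 | 0.074,-0.002,0,0,0,0 | 0.074,-0.002,0,0,0,0 | 0.074,-0.002,0,0,0,0 | 0.074,-0.002,0,0,0,0 | 0.074,-0.002,0,0,0,0 | 0.074,-0.002,0,0,0,0 | 0.074,-0.002,0,0,0,0 | 0.074,-0.002,0,0,0,0 | 0.074,-0.002,0,0,0,0 | 0.074,0,0,0,0,0 | 0.045,0,0,0,0,0 | 0,0,0,0,0,0 | 0,0,0,0,0,0", aperture=0.08)

```text
clock: 28.92
tool_pos: [0.6286, 0.1927, 0.2907]
ee_rot: [0.741, 0.671, 0.0, 0.0]
force: [0.1, -0.1, 0.4]
opening: 0.0804
gripper_force: 0.0
```

Run:
```python
from h import *
im,W=world('wrist'); w=W.reshape(-1,3); w=w[~np.isnan(w[:,0])]
for nm,x0,y0,z in(('L',.5,.2,.174),('S',.63,.19,.164)):
    k=w[(abs(w[:,2]-z)<.006)&(np.hypot(w[:,0]-x0,w[:,1]-y0)<.03)]
    if len(k): print(nm,len(k),np.percentile(k,[1,50,99],axis=0).round(4).tolist())
im,W=world('side'); save(cv2.resize(im[130:370,200:520],(800,600)),'s7.png'); 
r=ctrl.cut_out('dropper','side')
for q in r[:1]:
    w=W[q['pixels']]; w=w[~np.isnan(w[:,0])]; print(q['confidence'],np.percentile(w,[2,50,98],axis=0).round(3).tolist())
```

```text
L 1862 [[0.4822, 0.1845, 0.1687], [0.501, 0.2029, 0.1742], [0.5179, 0.2201, 0.1759]]
S 1797 [[0.6114, 0.171, 0.159], [0.6292, 0.1897, 0.1641], [0.6468, 0.2068, 0.1658]]
0.63 [[0.574, -0.304, 0.009], [0.594, -0.286, 0.056], [0.611, -0.275, 0.112]]
```

View pics/s7.png

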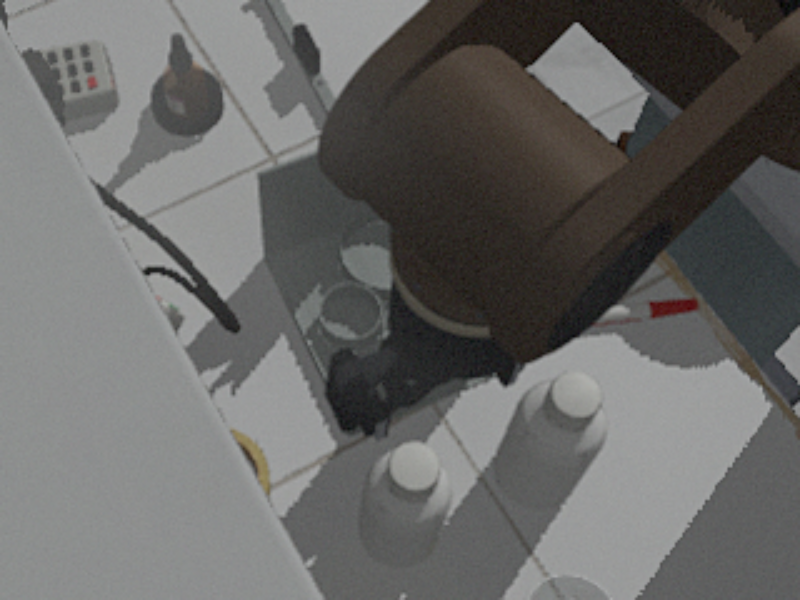

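The rows are not in the units I measure in: shifts go in shares of 0.5 m and turns go in shares of 4 rad. I convert before sending: 0.04 m is 0.08, 0.03 m is 0.06.

>>> step_hand(segments="-0.002,0,0.06,0,0,0 | -0.002,0,0.08,0,0,0 | 0,0,0.08,0,0,0 | 0,0,0.06,0,0,0 | 0,0,0.024,0,0,0 | 0,0,0.006,0,0,0 | 0,0,0,0,0,0 | 0,0,0,0,0,0", aperture=0.08)

```text
clock: 29.73
tool_pos: [0.6298, 0.1894, 0.1374]
ee_rot: [0.742, 0.67, 0.001, 0.001]
force: [0.4, -1.1, 0.2]
opening: 0.08
gripper_force: 0.0
```

>>> step_hand(segments="0,0,0,0,0,0 | 0,0,0,0,0,0 | 0,0,0,0,0,0 | 0,0,0,0,0,0 | 0,0,0,0,0,0 | 0,0,0,0,0,0", aperture=0.02)

```text
clock: 30.23
tool_pos: [0.6294, 0.1898, 0.1366]
ee_rot: [0.742, 0.67, 0.001, 0.001]
force: [-0.1, -0.1, 5.6]
opening: 0.0372
gripper_force: 59.7
```

>>> step_hand(segments="0,0,-0.02,0,0,0 | 0,0,-0.04,0,0,0 | 0,0,-0.06,0,0,0 | 0,0,-0.07,0,0,0 | 0,0,-0.07,0,0,0 | 0,0,-0.07,0,0,0 | 0,0,-0.07,0,0,0 | 0,0,-0.06,0,0,0 | 0,0,0,0,0,0 | 0,0,0,0,0,0")

```text
clock: 31.07
tool_pos: [0.6286, 0.1897, 0.3671]
ee_rot: [0.742, 0.67, 0.001, 0.001]
force: [-0.2, 0.6, -4.2]
opening: 0.0373
gripper_force: 61.1
```

To row units: -0.026 m is -0.052, -0.015 m is -0.03.

>>> step_hand(segments="-0.03,-0.013,0,0,0,0 | -0.052,-0.022,0,0,0,0 | -0.052,-0.022,0,0,0,0 | -0.052,-0.022,0,0,0,0 | -0.052,-0.022,0,0,0,0 | -0.052,-0.022,0,0,0,0 | -0.052,-0.022,0,0,0,0 | -0.052,-0.022,0,0,0,0 | -0.052,-0.022,0,0,0,0 | -0.0286,-0.0108,0,0,0,0 | 0,0,0,0,0,0 | 0,0,0,0,0,0 | 0,0,0,0,0,0")

```text
clock: 32.15
tool_pos: [0.5052, -0.0358, 0.3645]
ee_rot: [0.742, 0.67, -0.0, -0.001]
force: [0.2, 0.8, -3.8]
opening: 0.0372
gripper_force: 61.2
```

>>> step_hand(segments="0,0,0.04,0,0,0 | 0,0,0.07,0,0,0 | 0,0,0.07,0,0,0 | 0,0,0.07,0,0,0 | 0,0,0.06,0,0,0 | 0,0,0.03,0,0,0 | 0,0,0,0,0,0 | 0,0,0,0,0,0 | 0,0,0,0,0,0")

```text
clock: 32.9
tool_pos: [0.506, -0.0358, 0.1962]
ee_rot: [0.742, 0.67, 0.0, 0.001]
force: [-0.8, -0.1, -2.9]
opening: 0.0375
gripper_force: 61.2
```

>>> step_hand(segments="0,0,0.03,0,0,0 | 0,0,0.03,0,0,0 | 0,0,0.024,0,0,0 | 0,0,0.016,0,0,0 | 0,0,0.006,0,0,0 | 0,0,0,0,0,0 | 0,0,0,0,0,0")

```text
clock: 33.48
tool_pos: [0.5057, -0.0362, 0.1431]
ee_rot: [0.742, 0.67, 0.0, 0.001]
force: [-0.1, -0.0, -2.6]
opening: 0.0372
gripper_force: 61.3
```

>>> step_hand(segments="0,0,0.003,0,0,0 | 0,0,0.002,0,0,0 | 0,0,0,0,0,0 | 0,0,0,0,0,0")

```text
clock: 33.82
tool_pos: [0.5058, -0.0363, 0.1406]
ee_rot: [0.742, 0.67, 0.001, 0.001]
force: [-0.3, -0.4, 6.0]
opening: 0.0372
gripper_force: 62.0
```

To row units: -0.04 m is -0.08, -0.03 m is -0.06.

>>> step_hand(segments="0,0,0,0,0,0 | 0,0,0,0,0,0 | 0,0,0,0,0,0 | 0,0,0,0,0,0 | 0,0,0,0,0,0 | 0,0,-0.02,0,0,0 | 0,0,-0.06,0,0,0 | 0,0,-0.08,0,0,0 | 0,0,-0.08,0,0,0 | 0,0,-0.06,0,0,0", aperture=0.08)

```text
clock: 34.65
tool_pos: [0.5053, -0.0362, 0.2937]
ee_rot: [0.742, 0.67, 0.001, 0.001]
force: [-0.0, -0.1, 0.1]
opening: 0.08
gripper_force: 0.0
```

>>> step_hand(segments="0.04,-0.006,0,0,0,0 | 0.072,-0.009,0,0,0,0 | 0.072,-0.009,0,0,0,0 | 0.072,-0.009,0,0,0,0 | 0.072,-0.009,0,0,0,0 | 0.072,-0.009,0,0,0,0 | 0.072,-0.009,0,0,0,0 | 0,0,0,0,0,0 | 0,0,0.06,0,0,0 | 0,0,0.08,0,0,0 | 0,0,0.08,0,0,0 | 0,0,0.05,0,0,0 | 0,0,0.02,0,0,0 | 0,0,0,0,0,0 | 0,0,0,0,0,0")

```text
clock: 35.9
tool_pos: [0.5, 0.2016, 0.1459]
ee_rot: [0.742, 0.67, 0.0, 0.0]
force: [-0.1, -0.4, 0.1]
opening: 0.0801
gripper_force: 0.0
```

>>> step_hand(segments="0,0,0,0,0,0 | 0,0,0,0,0,0 | 0,0,0,0,0,0 | 0,0,0,0,0,0 | 0,0,0,0,0,0 | 0,0,0,0,0,0", aperture=0.02)

```text
clock: 36.4
tool_pos: [0.5001, 0.2019, 0.1463]
ee_rot: [0.742, 0.67, 0.001, 0.001]
force: [-1.3, -0.7, 9.1]
opening: 0.0374
gripper_force: 59.7
```

>>> step_hand(segments="0,0,-0.02,0,0,0 | 0,0,-0.04,0,0,0 | 0,0,-0.06,0,0,0 | 0,0,-0.07,0,0,0 | 0,0,-0.07,0,0,0 | 0,0,-0.07,0,0,0 | 0,0,-0.07,0,0,0 | 0,0,-0.06,0,0,0 | 0,0,0,0,0,0 | 0,0,0,0,0,0")

```text
clock: 37.23
tool_pos: [0.4992, 0.2015, 0.3762]
ee_rot: [0.742, 0.67, 0.001, 0.001]
force: [0.2, 0.5, -5.5]
opening: 0.0375
gripper_force: 61.3
```

To row units: 0.035 m is 0.07, 0.015 m is 0.03.

>>> step_hand(segments="-0.024,0.005,0,0,0,0 | -0.04,0.009,0,0,0,0 | -0.054,0.0116,0,0,0,0 | -0.054,0.0116,0,0,0,0 | -0.054,0.0116,0,0,0,0 | -0.04,0.009,0,0,0,0 | -0.024,0.005,0,0,0,0 | 0,0,0,0,0,0 | 0,0,0,0,0,0 | 0,0,0,0,0,0 | 0,0,0.04,0,0,0 | 0,0,0.07,0,0,0 | 0,0,0.07,0,0,0 | 0,0,0.07,0,0,0 | 0,0,0.06,0,0,0 | 0,0,0.03,0,0,0 | 0,0,0,0,0,0 | 0,0,0,0,0,0 | 0,0,0,0,0,0")

```text
clock: 38.82
tool_pos: [0.5165, 0.0547, 0.206]
ee_rot: [0.742, 0.67, 0.001, 0.001]
force: [0.7, 0.4, -4.0]
opening: 0.0374
gripper_force: 61.3
```

To row units: 0.015 m is 0.03, 0.012 m is 0.024.

>>> step_hand(segments="0,0,0.03,0,0,0 | 0,0,0.03,0,0,0 | 0,0,0.024,0,0,0 | 0,0,0.016,0,0,0 | 0,0,0.006,0,0,0 | 0,0,0,0,0,0 | 0,0,0,0,0,0")

```text
clock: 39.4
tool_pos: [0.5164, 0.0542, 0.1527]
ee_rot: [0.742, 0.67, 0.0, 0.0]
force: [-0.3, -0.6, -2.9]
opening: 0.0374
gripper_force: 61.4
```

>>> step_hand(segments="0,0,0.003,0,0,0 | 0,0,0.002,0,0,0 | 0,0,0,0,0,0 | 0,0,0,0,0,0")

```text
clock: 39.73
tool_pos: [0.5164, 0.0542, 0.1503]
ee_rot: [0.742, 0.67, 0.001, 0.001]
force: [-2.1, 0.6, 6.6]
opening: 0.0374
gripper_force: 62.4
```

To row units: -0.04 m is -0.08, -0.03 m is -0.06.

>>> step_hand(segments="0,0,0,0,0,0 | 0,0,0,0,0,0 | 0,0,0,0,0,0 | 0,0,0,0,0,0 | 0,0,0,0,0,0 | 0,0,-0.02,0,0,0 | 0,0,-0.06,0,0,0 | 0,0,-0.08,0,0,0 | 0,0,-0.08,0,0,0 | 0,0,-0.06,0,0,0", aperture=0.08)

```text
clock: 40.57
tool_pos: [0.516, 0.0542, 0.3033]
ee_rot: [0.742, 0.67, 0.001, 0.001]
force: [0.7, -0.1, -0.2]
opening: 0.0799
gripper_force: 0.0
```

>>> step_hand(segments="-0.04,-0.003,0,0,0,0 | -0.072,-0.0048,0,0,0,0 | -0.072,-0.0048,0,0,0,0 | -0.072,-0.0048,0,0,0,0 | -0.072,-0.0048,0,0,0,0 | -0.072,-0.0048,0,0,0,0 | -0.072,-0.0048,0,0,0,0 | -0.072,-0.0048,0,0,0,0 | -0.072,-0.0048,0,0,0,0 | -0.0536,-0.0042,0,0,0,0 | 0,0,0,0,0,0 | 0,0,0,0,0,0 | 0,0,0,0,0,0", aperture=0.06)

```text
clock: 41.65
tool_pos: [0.459, -0.2762, 0.2997]
ee_rot: [0.742, 0.67, 0.0, -0.0]
force: [-0.2, -0.7, -0.1]
opening: 0.0599
gripper_force: 0.0
```

Run:
```python
from h import *
im,W=world('wrist'); save(im,'w8.png'); w=W.reshape(-1,3); w=w[~np.isnan(w[:,0])]
g=w[(w[:,2]>.04)&(w[:,2]<.056)&(abs(w[:,1]+.277)<.04)&(abs(w[:,0]-.46)<.03)]
print('grip',len(g),np.percentile(g,[2,50,98],axis=0).round(4).tolist(),np.polyfit(g[:,1],g[:,0],1).round(4))
```

```text
grip 487 [[0.451, -0.2976, 0.0445], [0.4587, -0.2771, 0.048], [0.4662, -0.2573, 0.0498]] [0.0928 0.4844]
```

View pics/w8.png

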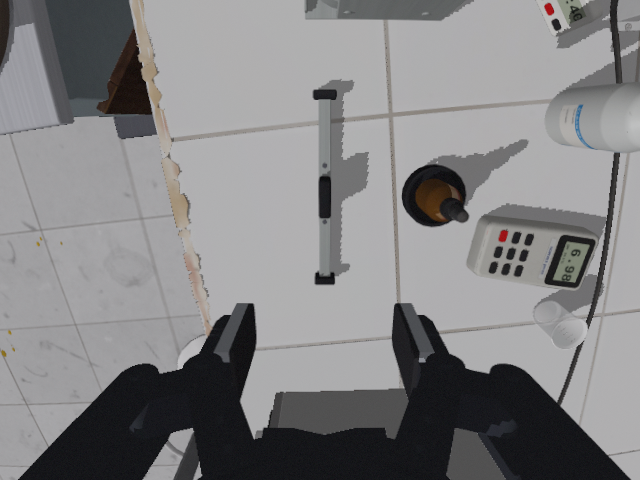

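To row units: 0.04 m is 0.08, 0.03 m is 0.06.

>>> step_hand(segments="0,0,0.06,0,0,0 | 0,0,0.08,0,0,0 | 0,0,0.08,0,0,0 | 0,0,0.08,0,0,0 | 0,0,0.08,0,0,0 | 0,0,0.08,0,0,0 | 0,0,0.05,0,0,0 | 0,0,0.03,0,0,0 | 0,0,0.016,0,0,0 | 0,0,0,0,0,0 | 0,0,0,0,0,0", aperture=0.06)

```text
clock: 42.62
tool_pos: [0.4597, -0.2762, 0.022]
ee_rot: [0.742, 0.67, 0.0, 0.0]
force: [0.8, -0.6, 0.3]
opening: 0.0598
gripper_force: 0.0
```

>>> step_hand(segments="0,0,0,0,0,0 | 0,0,0,0,0,0 | 0,0,0,0,0,0 | 0,0,0,0,0,0 | 0,0,0,0,0,0 | 0,0,0,0,0,0 | 0,0,0,0,0,0", aperture=0)

```text
clock: 43.2
tool_pos: [0.4594, -0.2768, 0.0222]
ee_rot: [0.742, 0.67, 0.0, 0.001]
force: [-0.2, 0.9, 7.6]
opening: 0.0129
gripper_force: 58.6
```

>>> step_hand(segments="0,0,-0.02,0,0,0 | 0,0,-0.04,0,0,0 | 0,0,-0.06,0,0,0 | 0,0,-0.08,0,0,0 | 0,0,-0.08,0,0,0 | 0,0,-0.08,0,0,0 | 0,0,-0.08,0,0,0 | 0,0,-0.06,0,0,0 | 0,0,-0.02,0,0,0 | 0,0,0,0,0,0 | 0,0,0,0,0,0")

```text
clock: 44.12
tool_pos: [0.4587, -0.2762, 0.2807]
ee_rot: [0.742, 0.67, -0.0, -0.0]
force: [-0.3, -0.2, -2.3]
opening: 0.0128
gripper_force: 59.0
```

To row units: 0.029 m is 0.058, 0.015 m is 0.03.

>>> step_hand(segments="0.03,0.0024,0,0,0,0 | 0.058,0.0048,0,0,0,0 | 0.058,0.0048,0,0,0,0 | 0.058,0.0048,0,0,0,0 | 0.058,0.0048,0,0,0,0 | 0.058,0.0048,0,0,0,0 | 0.058,0.0048,0,0,0,0 | 0.058,0.0048,0,0,0,0 | 0.058,0.0048,0,0,0,0 | 0.058,0.0048,0,0,0,0 | 0.0294,0.002,0,0,0,0 | 0,0,0,0,0,0 | 0,0,0,0,0,0 | 0,0,0,0,0,0")

```text
clock: 45.28
tool_pos: [0.512, 0.0097, 0.28]
ee_rot: [0.742, 0.67, -0.001, -0.001]
force: [-0.2, -0.1, -2.0]
opening: 0.0133
gripper_force: 58.9
```

Run:
```python
from h import *
im,W=world('wrist'); save(im,'w9.png'); w=W.reshape(-1,3); w=w[~np.isnan(w[:,0])]
b=w[(w[:,2]>.262)&(w[:,2]<.285)&(w[:,1]>.04)&(w[:,1]<.11)&(w[:,0]>.49)&(w[:,0]<.54)]
print('bar',len(b),np.polyfit(b[:,1],b[:,0],1).round(4),np.median(b[:,2]))
```

```text
bar 5977 [0.1031 0.5101] 0.27408204832585015
```

View pics/w9.png

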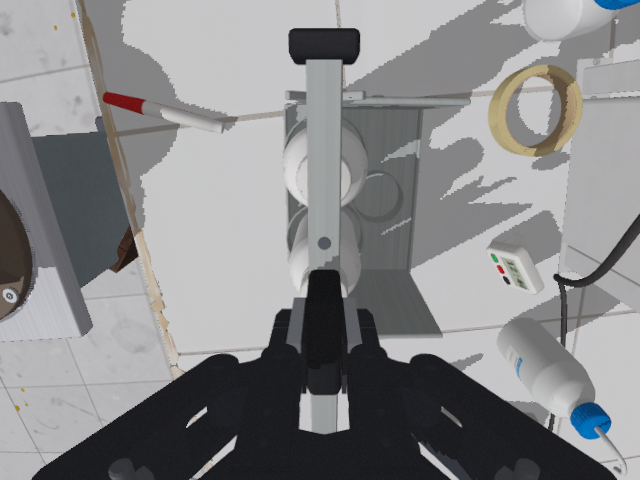

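To row units: 0.02 m is 0.04, 0.015 m is 0.03.

>>> step_hand(segments="0.0016,0,0.03,0,0,0 | 0,0,0.04,0,0,0 | 0,0,0.03,0,0,0 | 0,0,0.02,0,0,0 | 0,0,0.014,0,0,0 | 0,0,0.01,0,0,0 | 0,0,0,0,0,0 | 0,0,0,0,0,0")

```text
clock: 46.0
tool_pos: [0.5127, 0.0108, 0.2096]
ee_rot: [0.742, 0.67, 0.0, 0.0]
force: [-0.1, 0.0, -1.9]
opening: 0.0128
gripper_force: 58.9
```

>>> step_hand(segments="0,0,0.008,0,0,0 | 0,0,0.006,0,0,0 | 0,0,0.002,0,0,0 | 0,0,0,0,0,0 | 0,0,0,0,0,0")

```text
clock: 46.42
tool_pos: [0.5126, 0.011, 0.2014]
ee_rot: [0.742, 0.67, 0.0, 0.0]
force: [0.4, 0.0, -1.4]
opening: 0.013
gripper_force: 58.9
```

To row units: 0.0015 m is 0.003, 0.001 m is 0.002.

>>> step_hand(segments="0,0,0.003,0,0,0 | 0,0,0.002,0,0,0 | 0,0,0,0,0,0 | 0,0,0,0,0,0")

```text
clock: 46.75
tool_pos: [0.5126, 0.011, 0.1992]
ee_rot: [0.742, 0.67, 0.0, 0.0]
force: [-0.3, -0.3, 4.3]
opening: 0.0127
gripper_force: 59.6
```

Seated. Release, rise, and check.

To row units: -0.04 m is -0.08, -0.03 m is -0.06.

>>> step_hand(segments="0,0,0,0,0,0 | 0,0,0,0,0,0 | 0,0,0,0,0,0 | 0,0,0,0,0,0 | 0,0,0,0,0,0 | 0,0,-0.02,0,0,0 | 0,0,-0.06,0,0,0 | 0,0,-0.08,0,0,0 | 0,0,-0.08,0,0,0 | 0,0,-0.06,0,0,0 | 0,0,0,0,0,0 | 0,0,0,0,0,0 | 0,0,0,0,0,0", aperture=0.05)

```text
clock: 47.83
tool_pos: [0.5121, 0.011, 0.3485]
ee_rot: [0.742, 0.67, -0.0, -0.0]
force: [0.4, -0.1, -0.7]
opening: 0.05
gripper_force: 0.0
```

Run:
```python
from h import *
im,W=world('wrist'); save(im,'w10.png'); w=W.reshape(-1,3); w=w[~np.isnan(w[:,0])]
for y in(-.09,-.06,-.03,.05,.08):
    b=w[(w[:,2]>.18)&(w[:,2]<.21)&(abs(w[:,1]-y)<.01)&(w[:,0]>.49)&(w[:,0]<.54)]; print(y,len(b),np.median(b,0).round(4))
```

```text
-0.09 686 [ 0.5048 -0.0896  0.1937]
-0.06 292 [ 0.5043 -0.0599  0.1934]
-0.03 272 [ 0.5076 -0.0316  0.1934]
0.05 428 [0.5157 0.05   0.1935]
0.08 466 [0.519  0.0801 0.1933]
```

View pics/w10.png

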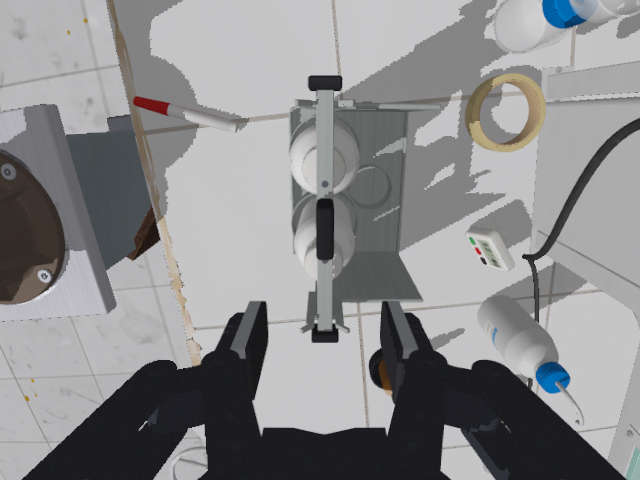

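The bar lies level and home in its brackets (top at z 0.193), with stops at (324,82) and (325,336). Both bottles are under it, and the dropper is in the holder at (390,372).

```bash
python3 -c "
from workcell import ctrl
print(ctrl.hand_in())"
```

```text
the job is handed in; nothing more can be done
None
```

The job is handed in after about 48 s of the 149 s allowed: the dropper bottle stands upright in the round holder, both reagent bottles are back in the wells they came from, the bar is home in its brackets, and I did not go near the beaker or the timer.

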